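# Slide the seed dish into the visualiser's circle and switch on its lamp

## Task

Show the seeds to the class: with your fingertips, gently push the Petri dish of brown seeds along the table until the whole dish lies inside the white circle printed on the visualiser's mat, then press the yellow lamp button on the visualiser's base all the way down and let go. The dish must stay flat on the table: do not pick it up, and do not press the button before the dish is in the circle. Leave the dish of leaves and everything else on the table where it is.

Things in the scene. Friction and masses are not known exactly. Their poses are not given: they have to be found in the camera images.
- seed_dish: The dish to push: round glass Petri dish, lid on (one closed piece), 92 mm across, 18 mm high, 0.08 to 0.15 kg, slides freely; brown seeds on a white paper disc inside. Too wide to grip across. Origin at the centre of its underside, z up, height 0 when on the table. Starts 140 to 190 mm from the circle's centre, to its left or right.
- leaf_dish: The other Petri dish, the same size and make, with green leaves and no paper in it; it starts on the opposite side of the circle and must not be moved. Origin at the centre of its underside.
- circle (a point): Centre of the white circle printed on the dark mat (270 x 460 mm), at table height (z = 0). The white line runs from 56 to 60 mm from this point, so the dish (radius 46 mm) is wholly inside when its centre is within 10 mm of it. Mat and print lie flat and form no step.
- visualiser: Visualiser (desk camera), fixed, with its dark mat. Origin: the circle's centre; x points away from the robot (turned up to 0.25 rad), y left. In its frame the white base fills x 85 to 245, y -150 to 150 mm, 45 mm high; a gooseneck from x 212, y 115 rises to 385 mm, its camera head (72 x 52 x 28 mm) centred near x 195, y 175, z 350. Free space above the circle, the mat's near part and the button.
- lamp_top (a point): Centre of the top of the yellow lamp button (22 mm across) when released, 58 mm above the table; in the visualiser's frame at x 118, y -85 mm. It moves down with the button. The cap stands 10 mm proud of its round grey collar (38 mm across). The nearest other key lies 65 mm to the left.
- lamp (a joint): Travel of the lamp button: 0 released, 0.006 m fully pressed (straight down). It starts to move at about 1.5 N, is fully down at 5 N and springs back.
- stain_bottle: Bystander: amber dropper bottle with black cap, 36 mm across, 85 mm high, upright, on the robot's side of the circle. Origin at the centre of its underside.
- mug: Bystander: dark brown mug, 82 mm across without its handle, 88 mm high, to the right of the mat. Origin at the centre of its underside.
- slide_box: Bystander: white cardboard slide box, 87 x 107 x 38 mm, left of the mat. Origin at the centre of its underside.
- cover_box: Bystander: small blue-lidded cover-glass box, 36 x 54 x 19 mm, far left beside the visualiser's base. Origin at the centre of its underside.
- magnifier: Bystander: hand lens lying flat, 152 mm long, 15 mm high, far right beside the visualiser's base. Origin on the table at mid length; x runs from the handle to the glass (68 mm across).

How it is judged:
On the way, in this order (a step that is already met when the one before it is completed fails the run):
1. the dish of seeds lies still, wholly inside the printed circle (horizontal distance between seed_dish and circle below 0.01 m and linear speed of seed_dish below 0.02 m/s), for 0.2 s.
2. the yellow lamp button is pressed down (at least 5 of its 6 mm) (value of joint lamp above 0.005 m).
At the end, for the whole second after the job is handed in: The seed dish lies flat and at rest on the table with its centre within 10 mm of the circle's centre (wholly inside the white line); the lamp button was pressed after the dish had come to rest there and is released; no bystander has moved more than 15 mm (horizontal distance between seed_dish and circle below 0.01 m and height (world z) of seed_dish below 0.003 m and angle between seed_dish's own z axis and vertical below 0.05 rad and linear speed of seed_dish below 0.01 m/s and value of joint lamp below 0.001 m and distance of each of leaf_dish, stain_bottle, mug, slide_box, cover_box, magnifier from where it was at the start of the episode below 0.015 m); the robot touches nothing.
It fails at once if the dish of seeds is lifted off the table (over 6 mm) or tipped (over 0.12 rad) (height (world z) of seed_dish above 0.006 m or angle between seed_dish's own z axis and vertical above 0.12 rad).
It fails at once if the dish of seeds is flicked or struck rather than pushed gently (faster than 0.5 m/s) (linear speed of seed_dish above 0.5 m/s).
It fails at once if the lamp button is pressed while the dish is not inside the circle (value of joint lamp above 0.003 m and horizontal distance between seed_dish and circle above 0.011 m).
It fails at once if the dish of leaves or another bystander is moved by more than 15 mm (distance of any of leaf_dish, stain_bottle, mug, slide_box, cover_box, magnifier from where it was at the start of the episode above 0.015 m).
It also fails if it takes over 42 s, if anything falls off the work surface, if the arm or the gripper's body presses on something with over 40 N, if the wrist force passes 120 N, or if a joint passes its speed limit or range.

## Robot

A 6-joint arm with a two-finger parallel gripper is mounted at the origin on the work surface. World frame = base frame: x ahead of the robot, y to its left, z up, the work surface at z = 0. Lengths are in m, angles in rad, forces in N, time in s.
With the tool pointing down it reaches from about 0.425 to 0.925 m from the base axis. Payload 12.5 kg.
Tool frame: the origin (TCP) lies at the very end of the fingers, on their centre line; the grasp point (between the pads) lies 19 mm behind it; y points along the fingers, z is the direction in which the jaws open and shut, and the axes are right-handed (so a half turn about y gives the same grasp; the last joint's range is limited). The gripper opens to 85 mm and grips with 20 to 120 N. Pads are 22 mm wide; open, the fingers measure 114 mm over their backs; the gripper's body (76 mm by 85 mm) begins 54 mm behind the grasp point. The pads swing forward as they close: fully open they stand 13 mm farther back than shut.
Start: joints at [1.15, 0.491, 1.559, -0, 1.092, -0.106], TCP at [0.193, 0.594, 0.231] pointing down, gripper open.
Joint ranges: [-3.1, 3.1], [-0.84, 2.19], [0.05, 2.79], [-1.13, 4.28], [0.06, 2.93], [-2.69, 2.69]. Speed limits (rad/s): [2.22, 2.22, 2.79, 3.14, 3.14, 3.14].

## Interface

Orientations are given as a 3x3 rotation matrix whose columns are the frame's x, y, z axes.
In Python, from cell import r gives the robot as it stands.
- The arm moves only by the shell command python3 -m pendant 'ROWS' [FORCE]. ROWS is JSON, a list of rows, each a list of 3 entries, a list of its own where there are three numbers: the shift along the tool's x, y, z in m, then the turn, a rotation vector about the tool's x, y, z in rad, then the closure in counts, from 0 (fully open) to 255 (shut). A call has 1 to 12 rows; each row is the pose to reach, as a shift and turn from the pose measured when the call began, along the tool's axes at that moment; what a row does not reach only later rows make up. A row lasts 1/8 s, in which the tool goes at most 62.5 mm and 10.7 degrees, less where a joint would pass 70% of its speed; a pose out of reach is approached as far as the arm can. A call with a gripper value outside its range is refused whole. The fingers move at their own pace and stop on an object; FORCE is the grip in N (left out, the last holds). Time passes only in rows, so rows that repeat a pose let the fingers close. It gives the time, the measured TCP pose, the force and the opening at its end, in the units of the state.
- r.observe(): the state, without advancing time (a new reading comes with each control period).
- r.read_camera(name): name is "side" or "top" or "wrist"; returns (picture, depth): 480x640x3 uint8, red, green, blue; 480x640 float32, m along the optical axis (not along the pixel's ray), 0 where there is no reading.
- r.get_calibration(name): a dict with "mtx" (3x3 intrinsics, pixels), "k1" (the pictures are not rectified: a ray, as slopes to the right and down, at radius r is drawn at 1 + k1 r^2 times it, then the intrinsics apply), "xyz" and "orientation" of the camera in the world. Camera axes: x right, y down, z forward; pixel columns grow to the right and rows downward; lengths in m; the calibration is good to about 2 mm. A picture is of the moment at which its call begins: read the wrist's pose just before it. get_calibration takes no time and is no camera call; for the wrist camera it gives the pose at the moment of the call.
- r.sign_off(): hands the job in, once; it reports no verdict.
The state is a dict: "t": time; "joint_pos": joint angles; "joint_vel": joint speeds; "tau": joint torques, N m; "tcp_pos": TCP position; "orientation": TCP orientation; "wrist_force": force on the tool from outside, world axes, zero at the start; "moment": the same for the moment, N m; "finger_gap": opening from 0.0 (shut) to 1.0 (fully open).
Only numpy, scipy, OpenCV 4.12 (cv2) and the standard library are available. Lean on these libraries where they do the work, as an engineer would, in place of code of your own. Each camera call takes 0.05 s, during which the arm holds its last target.

## Working session

There is one attempt and no reset: what is moved stays moved. The work goes in short steps, Python scripts to look and compute and a shell command to move; the robot and the scene stay as the last step left them, time stands still between calls to the robot, and variables do not carry over. Pictures are saved under pics/ and viewed, and the job is handed in when it is done.

```bash
mkdir -p pics; ls; python3 - <<'E'
from cell import r
import cv2
s=r.observe();print(s)
for n in ("top","side"):
    p,d=r.read_camera(n);cv2.imwrite(f"pics/{n}0.png",p[:,:,::-1])
    c=r.get_calibration(n);print(n,c)
E
```

```text
pics
{'t': 0.0, 'joint_pos': array([ 1.15041802e+00,  4.91596923e-01,  1.55948988e+00, -1.14114615e-06,
        1.09168511e+00, -1.05600255e-01]), 'joint_vel': array([-0.00197854, -0.00122193,  0.00139066, -0.00047418, -0.00034498,
        0.00034346]), 'tau': array([-6.19768289e-04, -6.18444014e+01, -2.61599815e+01, -1.70125923e-04,
        4.04534178e-03,  3.06661593e-05]), 'tcp_pos': array([0.19338371, 0.59407731, 0.2306906 ]), 'orientation': array([[ 9.50865251e-01, -4.80338431e-04,  3.09604658e-01],
       [-3.09605006e-01, -1.07700057e-03,  9.50864649e-01],
       [-1.23292441e-04, -9.99999305e-01, -1.17279760e-03]]), 'wrist_force': array([ 0.38083594, -0.4120579 , -0.04149939]), 'moment': array([ 0.06079473,  0.08511757, -0.02356272]), 'finger_gap': 1.0005066149508177}
top {'mtx': array([[467.28177266,   0.        , 322.46129271],
       [  0.        , 467.28177266, 241.02703944],
       [  0.        ,   0.        ,   1.        ]]), 'k1': 0.02401213797168901, 'xyz': array([0.37395855, 0.01535503, 1.08480993]), 'orientation': array([[ 0.0053115 , -0.98044694,  0.19671195],
       [-0.9999703 , -0.00410916,  0.00651986],
       [-0.00558405, -0.19674074, -0.98043965]])}
side {'mtx': array([[577.33409783,   0.        , 319.69231182],
       [  0.        , 577.33409783, 228.80213258],
       [  0.        ,   0.        ,   1.        ]]), 'k1': -0.04369190409186279, 'xyz': array([ 0.40472178, -1.06508637,  0.8593144 ]), 'orientation': array([[ 0.98951974, -0.07962035,  0.12046277],
       [-0.14424947, -0.58284163,  0.79967977],
       [ 0.00653994, -0.80867561, -0.58821849]])}
```

View pics/top0.png

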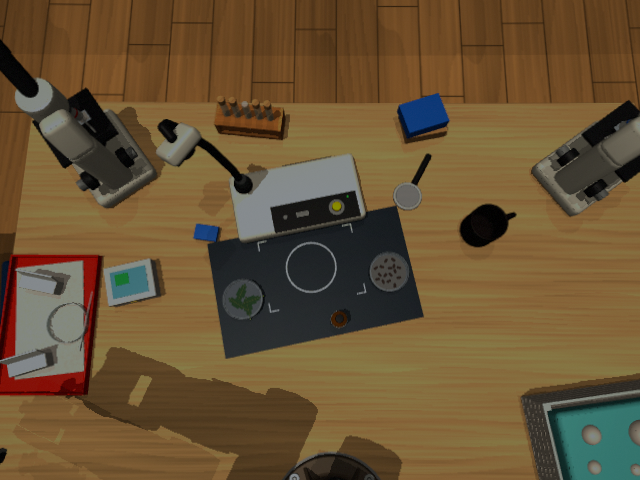

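View pics/side0.png

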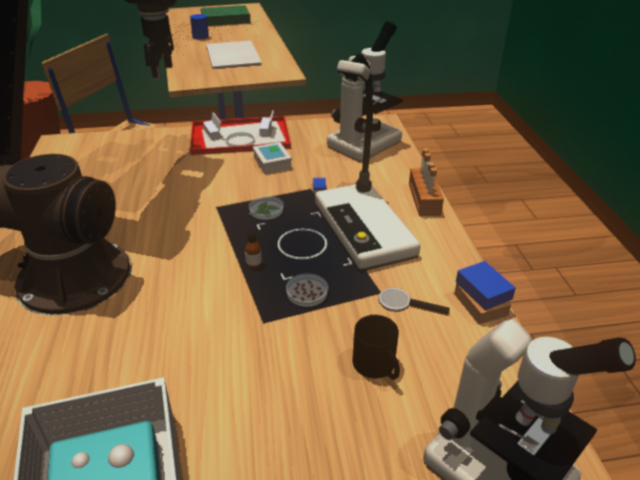

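The seeds are on the right at (389,272), the leaves at (243,299), the circle at (311,267), the button at (337,206) and the bottle at (340,318). I'll enlarge the crop next.

```bash
cat > h.py <<'E'
import numpy as np,cv2
from cell import r
def w(cal,u,v,z):
    K=cal["mtx"];k=cal["k1"]
    p=cv2.undistortPoints(np.array([[[u,v]]],float),K,np.array([k,0,0,0,0.]))[0,0]
    d=cal["orientation"]@np.array([p[0],p[1],1]);o=cal["xyz"]
    return o+d*(z-o[2])/d[2]
def px(cal,P):
    R=cal["orientation"];q=(np.atleast_2d(P)-cal["xyz"])@R
    return cv2.projectPoints(q[:,None],np.zeros(3),np.zeros(3),cal["mtx"],np.array([cal["k1"],0,0,0,0.]))[0][:,0]
E
python3 - <<'E'
import cv2
for n,(x,y,a,b) in {"top":(200,140,240,180),"side":(210,180,220,165)}.items():
    i=cv2.imread(f"pics/{n}0.png")[y:y+b,x:x+a];f=800/a
    i=cv2.resize(i,None,fx=f,fy=f,interpolation=cv2.INTER_CUBIC);cv2.imwrite(f"pics/{n}0c.png",i[:600]);print(i.shape)
E
```

```text
(600, 800, 3)
(600, 800, 3)
```

View pics/top0c.png

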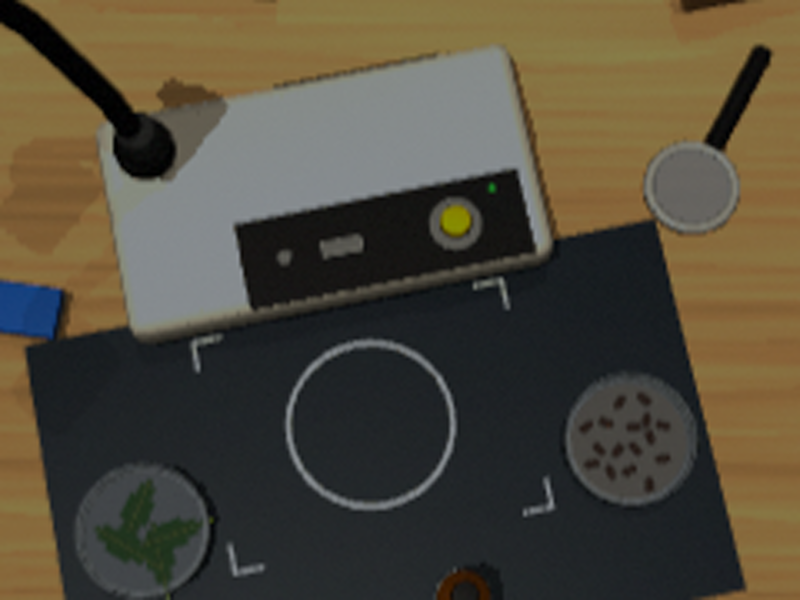

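View pics/side0c.png

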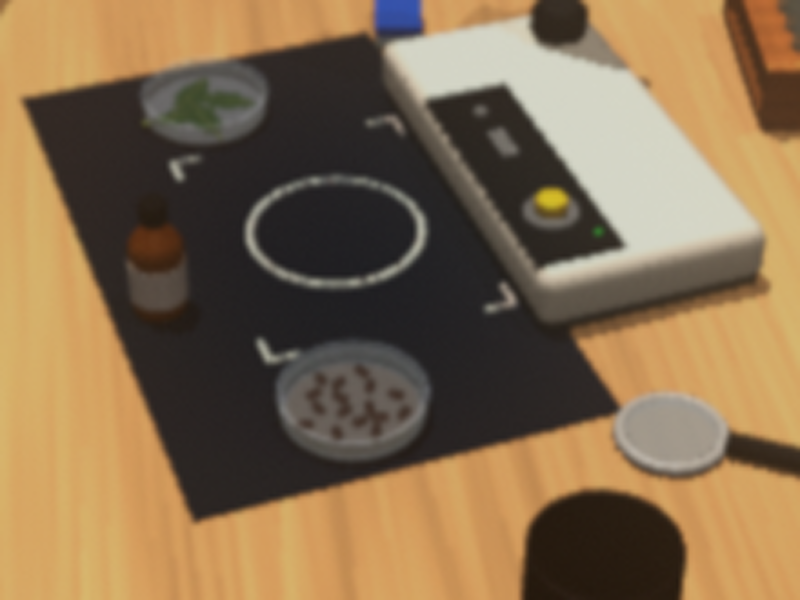

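```bash
python3 - <<'E'
from h import *
t=r.get_calibration("top");s=r.get_calibration("side")
T=lambda a,b,z:w(t,(a+.5)/3.3333+199.5,(b+.5)/3.3333+139.5,z)
S=lambda a,b,z:w(s,(a+.5)/3.63636+209.5,(b+.5)/3.63636+179.5,z)
np.set_printoptions(precision=4,suppress=True)
c=T(371,424.5,0);print("circ",c,S(336.5,231.5,0))
print("circ diam",T(285,424,0),T(457,424,0))
print("seed",T(631,439.5,.014),S(354,396,.012))
b=T(456,221,.058);print("btn",b,S(551,198,.058))
print("leaf",T(143,532,.014),"bottle",T(465,592,.085),S(153,200,.085), S(158,305,0))
print("lens",T(692,187,.015),T(762,52,.01))
for p in ((650,222),(743,590),(28,348)): print("mat corner",T(*p,0))
d=b-c
a=np.arctan2(d[1],d[0])-np.arctan2(-.085,.118);print(a,np.hypot(*d[:2]),np.hypot(.085,.118))
E
```

```text
circ [0.5295 0.0492 0.    ] [0.5296 0.0493 0.    ]
circ diam [ 0.5295  0.1096 -0.    ] [ 0.5301 -0.0112  0.    ]
seed [ 0.5178 -0.1311  0.014 ] [ 0.5187 -0.129   0.012 ]
btn [ 0.6615 -0.0092  0.058 ] [ 0.6617 -0.0095  0.058 ]
leaf [0.4526 0.204  0.014 ] bottle [ 0.4106 -0.0141  0.085 ] [ 0.4087 -0.0138  0.085 ] [ 0.4066 -0.0122  0.    ]
lens [ 0.6992 -0.1785  0.015 ] [ 0.803  -0.2332  0.01  ]
mat corner [ 0.6775 -0.1502  0.    ]
mat corner [ 0.4162 -0.2073  0.    ]
mat corner [0.5832 0.2931 0.    ]
0.20776843149801266 0.14436982065247797 0.14542695761102892
```

Both cameras agree to about 2 mm: circle (0.530, 0.049), seeds (0.518, -0.130) and button (0.6615, -0.009). The circle-to-button distance is 144 mm (145 expected). I'll move over behind the dish.

```bash
cat >> h.py <<'E'
np.set_printoptions(precision=4,suppress=True)
from scipy.spatial.transform import Rotation as Ro
def plan(pts,zdir):
    "pts: world targets; zdir: wanted horizontal direction of tool z -> shifts in tool axes, turn"
    s=r.observe();R=s["orientation"];p=s["tcp_pos"]
    print("t",s["t"],"tcp",p,"gap",s["finger_gap"],"F",s["wrist_force"])
    z=np.array([*zdir,0.]);z/=np.linalg.norm(z);y=np.array([0,0,-1.]);G=np.c_[np.cross(y,z),y,z]
    print("turn",Ro.from_matrix(R.T@G).as_rotvec())
    for q in pts: print(q,"->",R.T@(np.array(q)-p))
E
python3 - <<'E'
from h import *
plan([(.45,.35,.23),(.53,.05,.23),(.51,-.20,.15)],(.998,-.064))
E
```

```text
t 0.1 tcp [0.1934 0.5941 0.2308] gap 0.9974982092748554 F [ 0.1777 -0.1045 -0.2427]
turn [0.0009 1.32   0.0006]
(0.45, 0.35, 0.23) -> [ 0.3196  0.0009 -0.1527]
(0.53, 0.05, 0.23) -> [ 0.4885  0.0011 -0.4131]
(0.51, -0.2, 0.15) -> [ 0.5469  0.0814 -0.657 ]
```

```bash
python3 -m pendant '[[[0.053,0,-0.025],[0,0.11,0],105],[[0.107,0,-0.051],[0,0.22,0],105],[[0.16,0,-0.076],[0,0.33,0],105],[[0.213,0,-0.102],[0,0.44,0],105],[[0.266,0,-0.127],[0,0.55,0],105],[[0.32,0,-0.153],[0,0.66,0],105],[[0.348,0,-0.196],[0,0.77,0],105],[[0.376,0,-0.24],[0,0.88,0],105],[[0.404,0,-0.283],[0,0.99,0],105],[[0.432,0,-0.326],[0,1.1,0],105],[[0.46,0,-0.37],[0,1.21,0],105],[[0.488,0,-0.413],[0,1.32,0],105]]' 40
python3 - <<'E'
from h import *
plan([(.513,-.20,.10),(.513,-.215,.1)],(.998,-.064))
E
```

```text
t: 1.6
tcp_pos: [0.5297, 0.0486, 0.231]
orientation: [[-0.068, -0.001, 0.998], [-0.998, -0.001, -0.068], [0.001, -1.0, -0.001]]
wrist_force: [0.3, 1.3, -0.6]
finger_gap: 0.588
t 1.6 tcp [0.5297 0.0486 0.231 ] gap 0.5880771352865559 F [ 0.2735  1.316  -0.6424]
turn [ 0.0006 -0.0037  0.0009]
(0.513, -0.2, 0.1) -> [0.249  0.1312 0.0003]
(0.513, -0.215, 0.1) -> [0.264  0.1313 0.0013]
```

```bash
python3 -m pendant '[[[0.055,0,0],[0,0,0],105],[[0.11,0,0],[0,0,0],105],[[0.165,0,0],[0,0,0],105],[[0.22,0,0],[0,0,0],105],[[0.26,0.03,0],[0,0,0],105],[[0.26,0.08,0],[0,0,0],105],[[0.26,0.13,0],[0,0,0],105],[[0.26,0.17,0],[0,0,0],105],[[0.26,0.17,0],[0,0,0],105]]'
python3 - <<'E'
from h import *
c=r.get_calibration("wrist")
for n in("wrist","top","side"):
    p,d=r.read_camera(n);cv2.imwrite(f"pics/{n}1.png",p[:,:,::-1])
print(c)
plan([(.513,-.21,.006)],(.998,-.064))
i=cv2.imread("pics/side1.png")[180:345,210:430];cv2.imwrite("pics/side1c.png",cv2.resize(i,(800,600),interpolation=2))
E
```

```text
t: 2.72
tcp_pos: [0.5107, -0.2103, 0.059]
orientation: [[-0.068, -0.006, 0.998], [-0.998, 0.002, -0.068], [-0.001, -1.0, -0.006]]
wrist_force: [0.8, 0.1, -0.1]
finger_gap: 0.585
{'mtx': array([[330.9556,   0.    , 317.947 ],
       [  0.    , 330.9556, 244.1384],
       [  0.    ,   0.    ,   1.    ]]), 'k1': -0.05764042225151706, 'xyz': array([ 0.5162, -0.1366,  0.2023]), 'orientation': array([[ 0.9976, -0.0638, -0.025 ],
       [-0.0683, -0.9566, -0.2832],
       [-0.0058,  0.2842, -0.9587]])}
t 2.875 tcp [ 0.5127 -0.2113  0.0627] gap 0.5869925776416525 F [-0.0421 -0.6637 -0.4846]
turn [-0.001  -0.0035  0.0017]
(0.513, -0.21, 0.006) -> [-0.0014  0.0567  0.0002]
```

View pics/wrist1.png

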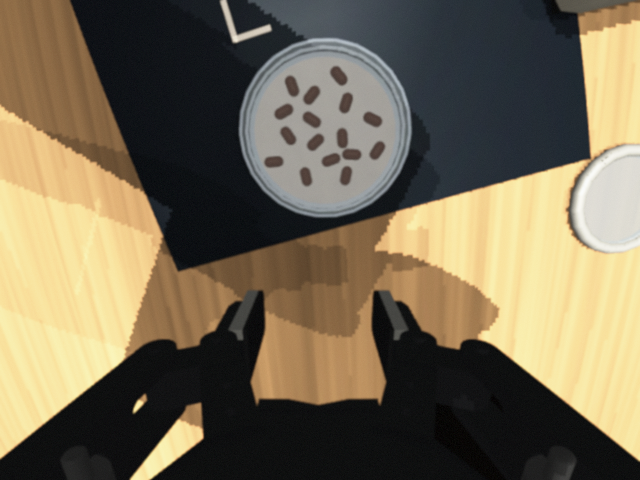

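View pics/side1c.png

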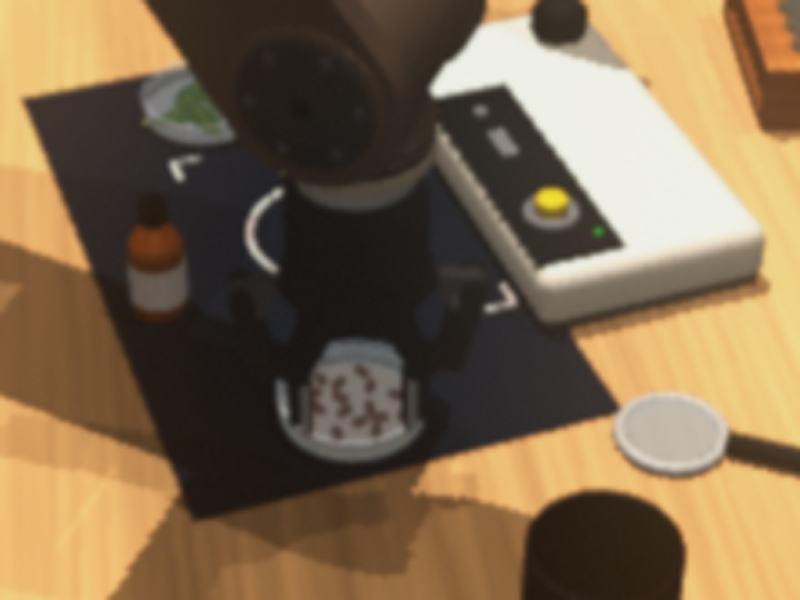

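The wrist view shows the dish centred at (325,127), with the fingers either side of column 319. I'll check its position and go down.

```bash
python3 - <<'E'
from h import *
c=r.get_calibration("wrist")
print(w(c,325,127,.016),w(c,239,127,.016),w(c,411,127,.016))
E
python3 -m pendant '[[[0,0.02,0],[0,0,0],105],[[0,0.04,0],[0,0,0],105],[[0,0.05,0],[0,0,0],105],[[0,0.055,0],[0,0,0],105],[[0,0.055,0],[0,0,0],105]]'
python3 - <<'E'
from h import *
plan([(.513,-.18,.006)],(.998,-.064))
E
```

```text
[ 0.5219 -0.1275  0.016 ] [ 0.475  -0.1241  0.016 ] [ 0.5689 -0.1305  0.016 ]
t: 3.5
tcp_pos: [0.5129, -0.2114, 0.0082]
orientation: [[-0.068, 0.001, 0.998], [-0.998, -0.002, -0.068], [0.002, -1.0, 0.001]]
wrist_force: [0.1, 0.3, 0.5]
finger_gap: 0.586
t 3.5 tcp [ 0.5129 -0.2114  0.0082] gap 0.5861280056074495 F [0.0997 0.277  0.5075]
turn [-0.0015 -0.0035  0.0019]
(0.513, -0.18, 0.006) -> [-0.0314  0.0021 -0.002 ]
```

```bash
python3 -m pendant '[[[-0.006,0.004,0.004],[0,0,0],105],[[-0.012,0.004,0.004],[0,0,0],105],[[-0.018,0.004,0.004],[0,0,0],105],[[-0.024,0.004,0.004],[0,0,0],105],[[-0.028,0.004,0.004],[0,0,0],105],[[-0.032,0.004,0.004],[0,0,0],105],[[-0.036,0.004,0.004],[0,0,0],105],[[-0.04,0.004,0.004],[0,0,0],105],[[-0.045,0.004,0.004],[0,0,0],105],[[-0.05,0.004,0.004],[0,0,0],105],[[-0.06,0.004,0.004],[0,0,0],105],[[-0.06,0.004,0.004],[0,0,0],105]]'
python3 - <<'E'
from h import *
c=r.get_calibration("wrist")
p,d=r.read_camera("wrist");cv2.imwrite("pics/wrist2.png",p[:,:,::-1])
plan([(.526,0,.005)],(.998,-.064))
E
```

```text
t: 5.0
tcp_pos: [0.5209, -0.151, 0.0041]
orientation: [[-0.067, 0.001, 0.998], [-0.998, -0.002, -0.067], [0.002, -1.0, 0.001]]
wrist_force: [-0.4, 0.6, -0.5]
finger_gap: 0.586
t 5.05 tcp [ 0.521  -0.1513  0.0041] gap 0.5895993545410452 F [ 0.8586 -0.0253 -0.0831]
turn [-0.0013 -0.0027  0.0018]
(0.526, 0, 0.005) -> [-0.1513 -0.0012 -0.0051]
```

View pics/wrist2.png

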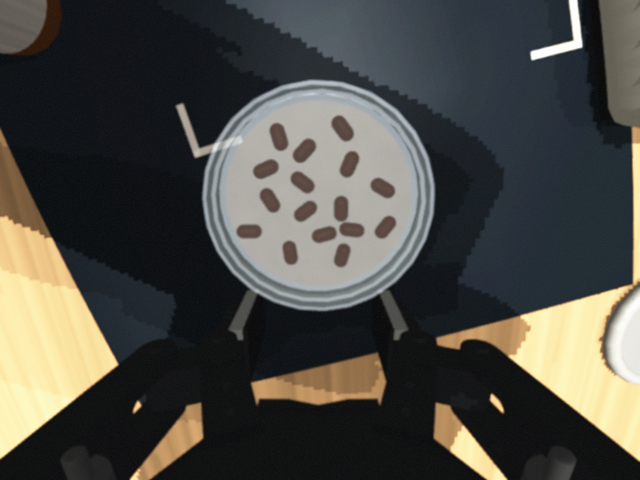

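The dish is cradled symmetrically, at about (319,195). Next I'll get its position relative to the TCP.

```bash
python3 - <<'E'
from h import *
c=r.get_calibration("wrist");s=r.observe()
a=w(c,319,195,.016);print(a,w(c,203,195,.016)-w(c,435,195,.016))
print("rel tool",s["orientation"].T@(a-s["tcp_pos"]))
g=np.array([.5295,.0492,0]);o=a-s["tcp_pos"];print("target tcp",g-o);plan([((g-o)[0],(g-o)[1],.004)],(.998,-.064))
E
```

```text
[ 0.5247 -0.096   0.016 ] [-0.0924  0.0062  0.    ]
rel tool [-0.0554 -0.012   0.0001]
target tcp [ 0.5257 -0.0061 -0.0119]
t 5.05 tcp [ 0.521  -0.1513  0.0041] gap 0.5895993545410452 F [ 0.8586 -0.0253 -0.0831]
turn [-0.0013 -0.0027  0.0018]
(np.float64(0.5257221194816444), np.float64(-0.006090333872050484), 0.004) -> [-0.1452 -0.0002 -0.0049]
```

```bash
python3 -m pendant '[[[-0.006,0,-0.0003],[0,0,0],105],[[-0.014,0,-0.0006],[0,0,0],105],[[-0.024,0,-0.001],[0,0,0],105],[[-0.034,0,-0.0015],[0,0,0],105],[[-0.044,0,-0.002],[0,0,0],105],[[-0.054,0,-0.0025],[0,0,0],105],[[-0.064,0,-0.003],[0,0,0],105],[[-0.074,0,-0.0035],[0,0,0],105],[[-0.084,0,-0.004],[0,0,0],105],[[-0.094,0,-0.0045],[0,0,0],105],[[-0.102,0,-0.005],[0,0,0],105],[[-0.108,0,-0.005],[0,0,0],105]]'
python3 -m pendant '[[[-0.005,0,0],[0,0,0],105],[[-0.01,0,0],[0,0,0],105],[[-0.015,0,0],[0,0,0],105],[[-0.02,0,0],[0,0,0],105],[[-0.02,0,0],[0,0,0],105]]'
python3 - <<'E'
from h import *
p,d=r.read_camera("wrist");cv2.imwrite("pics/wrist3.png",p[:,:,::-1])
plan([(.5257,-.0061,.004)],(.998,-.064))
E
```

```text
t: 6.55
tcp_pos: [0.5232, -0.0427, 0.0039]
orientation: [[-0.067, 0.001, 0.998], [-0.998, -0.002, -0.067], [0.002, -1.0, 0.001]]
wrist_force: [-0.1, -1.9, 0.7]
finger_gap: 0.587
t: 7.18
tcp_pos: [0.5245, -0.0224, 0.0038]
orientation: [[-0.066, 0.001, 0.998], [-0.998, -0.002, -0.066], [0.002, -1.0, 0.001]]
wrist_force: [-0.2, -1.0, -0.5]
finger_gap: 0.588
t 7.225 tcp [ 0.5244 -0.0226  0.0038] gap 0.5888653793161094 F [0.0275 0.0513 0.199 ]
turn [-0.001  -0.0022  0.0018]
(0.5257, -0.0061, 0.004) -> [-0.0165 -0.0003  0.0002]
```

View pics/wrist3.png

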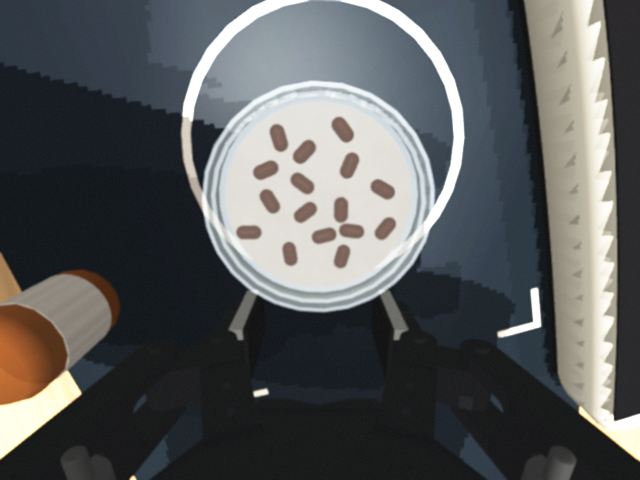

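```bash
python3 - <<'E'
from h import *
c=r.get_calibration("wrist");s=r.observe()
a=w(c,319,195.5,.016);R=s["orientation"]
print("dish",a)
P=[(185,138),(461,135),(323,0),(207,210),(439,210),(225,38),(419,38)]
W=np.array([w(c,*p,0)[:2] for p in P]);print(W)
A=np.c_[2*W,np.ones(len(W))];x=np.linalg.lstsq(A,(W**2).sum(1),rcond=None)[0];print("circ",x[:2],np.sqrt(x[2]+x[0]**2+x[1]**2))
print("tool diff",R.T@np.array([*(x[:2]-a[:2]),0]))
E
```

```text
dish [0.5282 0.0326 0.016 ]
[[0.4724 0.059 ]
 [0.5905 0.0524]
 [0.5347 0.1068]
 [0.4771 0.0272]
 [0.5819 0.0202]
 [0.4948 0.0961]
 [0.5722 0.091 ]]
circ [0.531  0.0491] 0.05882520384971372
tool diff [-0.0167 -0.      0.0018]
```

Consistent: 16.5 mm still to go, with about 1 mm sideways.

```bash
python3 -m pendant '[[[-0.004,0,0.0003],[0,0,0],105],[[-0.008,0,0.0006],[0,0,0],105],[[-0.012,0,0.001],[0,0,0],105],[[-0.015,0,0.001],[0,0,0],105],[[-0.0165,0,0.001],[0,0,0],105],[[-0.0165,0,0.001],[0,0,0],105],[[-0.0165,0,0.001],[0,0,0],105]]'
python3 - <<'E'
from h import *
p,d=r.read_camera("wrist");cv2.imwrite("pics/wrist4.png",p[:,:,::-1])
plan([],(.998,-.064))
E
```

```text
t: 8.1
tcp_pos: [0.5265, -0.0062, 0.0037]
orientation: [[-0.066, 0.001, 0.998], [-0.998, -0.002, -0.066], [0.002, -1.0, 0.001]]
wrist_force: [0.1, -0.7, -0.4]
finger_gap: 0.586
t 8.15 tcp [ 0.5265 -0.0062  0.0037] gap 0.5918386414861925 F [0.1317 0.3792 0.3862]
turn [-0.0011 -0.0023  0.0018]
```

View pics/wrist4.png

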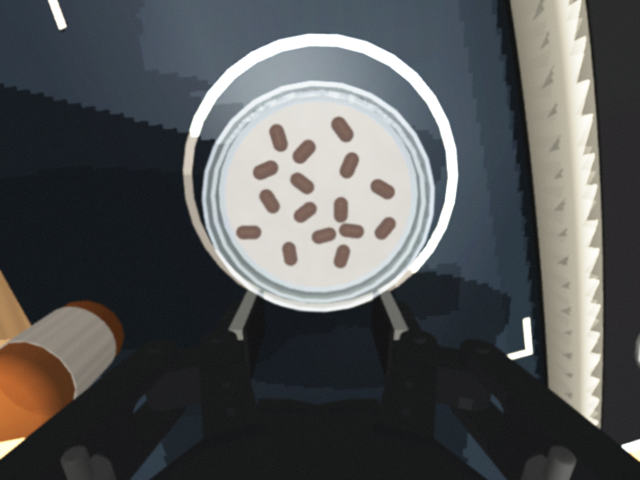

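```bash
python3 - <<'E'
from h import *
c=r.get_calibration("wrist");s=r.observe()
g=cv2.imread("pics/wrist4.png")
a=w(c,318.5,196,.017)[:2];print("dish",a)
P=[(188,168),(453,168),(321,41),(225,83),(413,80)]
W=np.array([w(c,*p,0)[:2] for p in P])
A=np.c_[2*W,np.ones(len(W))];x=np.linalg.lstsq(A,(W**2).sum(1),rcond=None)[0];print("circ",x[:2],np.sqrt(x[2]+x[0]**2+x[1]**2),"diff",x[:2]-a)
th=np.linspace(0,2*np.pi,73)
def ring(q,R,z,col):
    cv2.polylines(g,[px(c,np.c_[q[0]+R*np.cos(th),q[1]+R*np.sin(th),0*th+z]).astype(int)],True,col,1)
ring(x[:2],.058,0,(0,0,255));ring(a,.046,.018,(0,255,0));ring(a,.046,0,(255,255,0))
cv2.imwrite("pics/wrist4o.png",g)
E
```

```text
dish [0.5301 0.0489]
circ [0.531  0.0496] 0.05878054814224067 diff [0.001  0.0007]
```

View pics/wrist4o.png

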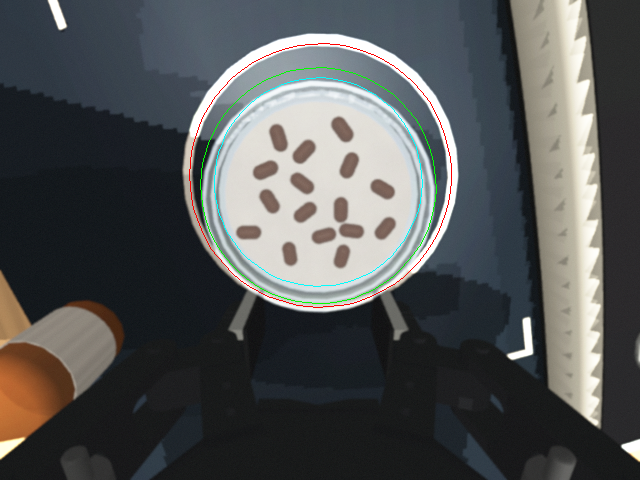

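The dish model overlay sits high, because the ellipse midpoint is biased by perspective. I'll fit the rim properly.

```bash
python3 - <<'E'
from h import *
from scipy.optimize import least_squares
c=r.get_calibration("wrist")
g=cv2.imread("pics/wrist4.png")
for z in(.018,.0165):
    th=np.linspace(0,2*np.pi,361)
    def f(q):
        e=px(c,np.c_[q[0]+.046*np.cos(th),q[1]+.046*np.sin(th),0*th+z])
        return [e[:,1].min()-81,e[:,1].max()-311,e[:,0].min()-202,e[:,0].max()-435]
    o=least_squares(f,[.53,.045],diff_step=1e-4);print(z,o.x,f(o.x))
e=px(c,np.c_[o.x[0]+.046*np.cos(th),o.x[1]+.046*np.sin(th),0*th+.018]).astype(int)
cv2.polylines(g,[e],True,(0,255,0),1);cv2.imwrite("pics/wrist4p.png",g)
E
```

```text
0.018 [0.5298 0.0447] [np.float64(-0.6295567874936694), np.float64(0.9405580915556584), np.float64(-0.1225881854249451), np.float64(0.12326892724001937)]
0.0165 [0.5298 0.0447] [np.float64(0.25452661602233206), np.float64(-0.6335542799985774), np.float64(1.1561754202277257), np.float64(-1.1571094408721478)]
```

View pics/wrist4p.png

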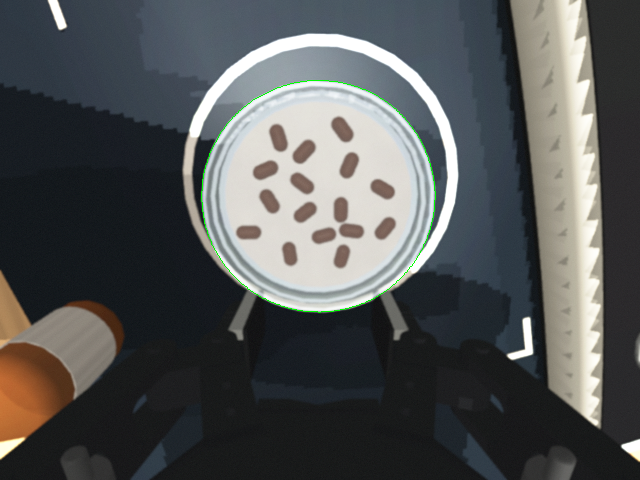

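The rim now fits to within 1 px: dish at (0.5298, 0.0447), circle at (0.530, 0.0494). I'll push 4.5 mm more, then back off and look.

```bash
python3 -m pendant '[[[-0.002,0,0.0003],[0,0,0],105],[[-0.0035,0,0.0005],[0,0,0],105],[[-0.0047,0,0.0005],[0,0,0],105],[[-0.0047,0,0.0005],[0,0,0],105],[[-0.0047,0,0.0005],[0,0,0],105],[[-0.002,0,0.0005],[0,0,0],105],[[0.006,0,0.0005],[0,0,0],105],[[0.025,0,0.0005],[0,0,0],105],[[0.05,0,0],[0,0,0],105],[[0.05,-0.03,0],[0,0,0],105],[[0.05,-0.09,0],[0,0,0],180],[[0.05,-0.13,0],[0,0,0],255]]'
python3 - <<'E'
from h import *
for n in("wrist","top"):
    p,d=r.read_camera(n);cv2.imwrite(f"pics/{n}5.png",p[:,:,::-1])
i=cv2.imread("pics/top5.png")[140:320,200:440];cv2.imwrite("pics/top5c.png",cv2.resize(i,(800,600),interpolation=2))
plan([(.6615,-.0092,.12),(.6615,-.0092,.075)],(.998,-.064))
E
```

```text
t: 9.65
tcp_pos: [0.5231, -0.0573, 0.136]
orientation: [[-0.067, 0.002, 0.998], [-0.998, -0.002, -0.067], [0.002, -1.0, 0.002]]
wrist_force: [-0.5, 0.1, -0.4]
finger_gap: 0.172
t 9.75 tcp [ 0.5244 -0.0574  0.1377] gap 0.006096941436248891 F [-0.2885  0.8551 -0.6618]
turn [-0.0078 -0.0031  0.0029]
(0.6615, -0.0092, 0.12) -> [-0.0573  0.0186  0.1334]
(0.6615, -0.0092, 0.075) -> [-0.0575  0.0636  0.133 ]
```

View pics/wrist5.png

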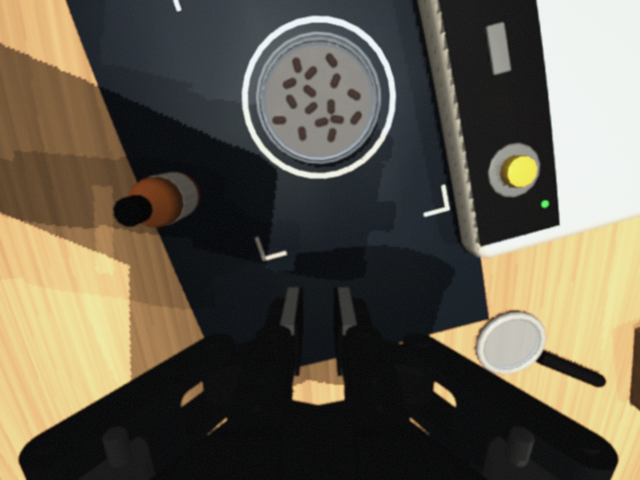

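View pics/top5c.png

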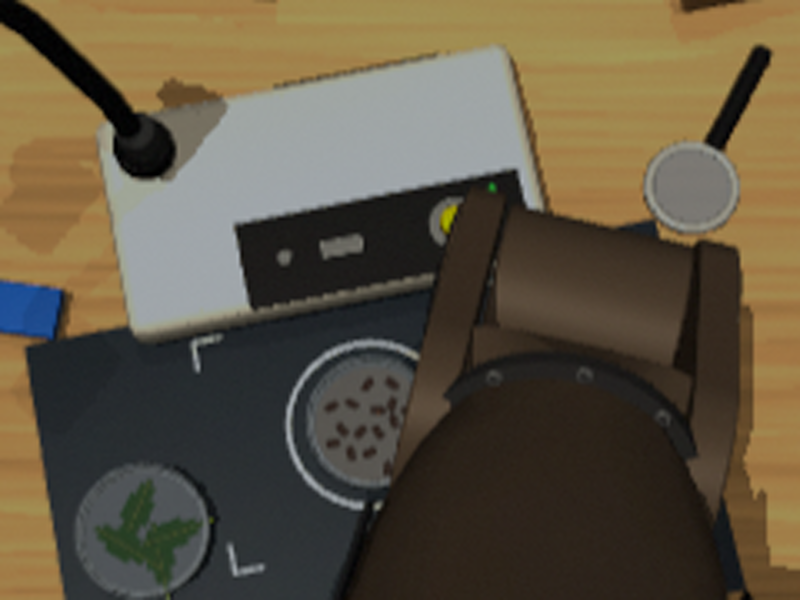

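```bash
python3 - <<'E'
from h import *
from scipy.optimize import least_squares
c=r.get_calibration("wrist")
th=np.linspace(0,2*np.pi,361)
def fit(R,z,t):
    def f(q):
        e=px(c,np.c_[q[0]+R*np.cos(th),q[1]+R*np.sin(th),0*th+z]);return np.r_[e.min(0),e.max(0)]-t
    o=least_squares(f,[.53,.05],diff_step=1e-4);print(o.x,f(o.x));return o.x
a=fit(.046,.018,[256,31,384,165]);b=fit(.060,0,[242,16,396,179]);print("diff",a-b)
print("btn",w(c,520,171,.058))
E
```

```text
[0.5338 0.0489] [ 1.9425  1.0708 -1.9575 -1.4215]
[0.5334 0.0506] [ 1.3216  1.1603 -1.3363 -1.5432]
diff [ 0.0004 -0.0017]
btn [ 0.6654 -0.0078  0.058 ]
```

The dish centre is within 2 mm of the circle's centre. Next I'll move above the button.

```bash
python3 -m pendant '[[[-0.019,0,0.044],[0,0,0],255],[[-0.038,0.006,0.088],[0,0,0],255],[[-0.0573,0.012,0.133],[0,0,0],255],[[-0.0573,0.04,0.133],[0,0,0],255],[[-0.0573,0.062,0.133],[0,0,0],255],[[-0.0573,0.062,0.133],[0,0,0],255],[[-0.0573,0.062,0.133],[0,0,0],255]]'
python3 - <<'E'
from h import *
for n in("wrist","side"):
    p,d=r.read_camera(n);cv2.imwrite(f"pics/{n}6.png",p[:,:,::-1])
i=cv2.imread("pics/side6.png")[180:300,280:440];cv2.imwrite("pics/side6c.png",cv2.resize(i,(800,600),interpolation=2))
plan([(.6615,-.0092,.058),(.6615,-.0092,.0515)],(.998,-.064))
E
```

```text
t: 10.62
tcp_pos: [0.6616, -0.01, 0.0769]
orientation: [[-0.068, 0.008, 0.998], [-0.998, -0.003, -0.068], [0.003, -1.0, 0.008]]
wrist_force: [-0.1, -0.3, 0.0]
finger_gap: 0.001
t 10.725 tcp [ 0.6619 -0.0098  0.0776] gap -0.001681601641027976 F [ 0.8073 -0.4288  0.9555]
turn [-0.0093 -0.0034  0.003 ]
(0.6615, -0.0092, 0.058) -> [-0.0006  0.0196 -0.0006]
(0.6615, -0.0092, 0.0515) -> [-0.0006  0.0261 -0.0006]
```

View pics/wrist6.png

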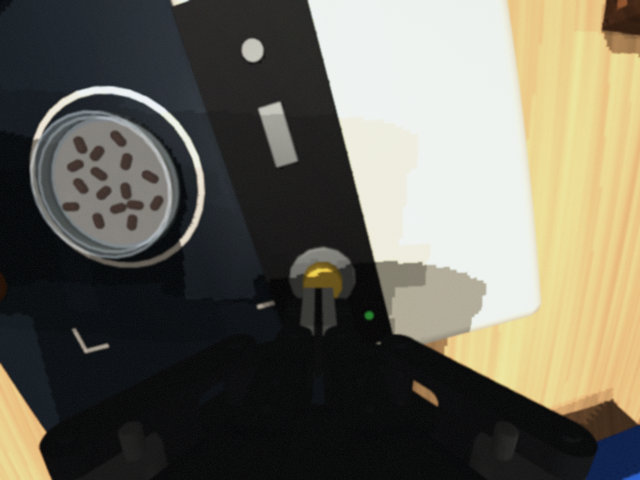

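View pics/side6c.png

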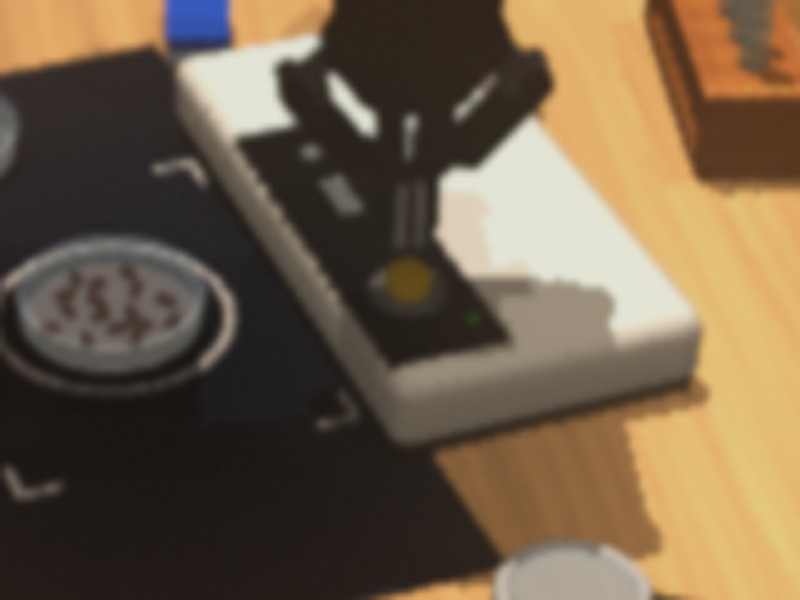

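The fingers are centred over the button in both views, and the dish is still in the circle. I'll press gradually.

```bash
python3 -m pendant '[[[0,0.008,0],[0,0,0],255],[[0,0.014,0],[0,0,0],255],[[0,0.018,0],[0,0,0],255],[[0,0.021,0],[0,0,0],255],[[0,0.023,0],[0,0,0],255],[[0,0.025,0],[0,0,0],255],[[0,0.0265,0],[0,0,0],255],[[0,0.0265,0],[0,0,0],255],[[0,0.0265,0],[0,0,0],255]]'
```

```text
t: 11.85
tcp_pos: [0.662, -0.0099, 0.052]
orientation: [[-0.067, 0.009, 0.998], [-0.998, -0.004, -0.067], [0.003, -1.0, 0.009]]
wrist_force: [-6.0, 0.2, 11.7]
finger_gap: -0.004
```

The reaction is 11.7 N, well over the 5 N needed, and the TCP stopped at 52 mm, which is full travel. Releasing.

```bash
python3 -m pendant '[[[0,-0.005,0],[0,0,0],255],[[0,-0.015,0],[0,0,0],255],[[0,-0.04,0],[0,0,0],255],[[0,-0.09,0],[0,0,0],255],[[0.05,-0.13,0],[0,0,0],255],[[0.11,-0.15,0],[0,0,0],255],[[0.17,-0.15,0],[0,0,0],255],[[0.22,-0.15,0],[0,0,0],255],[[0.22,-0.15,0],[0,0,0],255],[[0.22,-0.15,0],[0,0,0],255]]'
python3 - <<'E'
from h import *
for n in("top","side"):
    p,d=r.read_camera(n);cv2.imwrite(f"pics/{n}7.png",p[:,:,::-1])
i=cv2.imread("pics/top7.png")[140:320,200:440];cv2.imwrite("pics/top7c.png",cv2.resize(i,(800,600),interpolation=2))
plan([],(1,0))
E
```

```text
t: 13.1
tcp_pos: [0.6457, -0.2284, 0.2027]
orientation: [[-0.068, 0.009, 0.998], [-0.998, -0.003, -0.068], [0.003, -1.0, 0.009]]
wrist_force: [0.0, 0.5, 0.4]
finger_gap: -0.005
t 13.2 tcp [ 0.646  -0.2275  0.2028] gap 0.004293288196072221 F [-0.0235  0.3697 -0.2657]
turn [-0.0094 -0.0662  0.0032]
```

View pics/top7c.png

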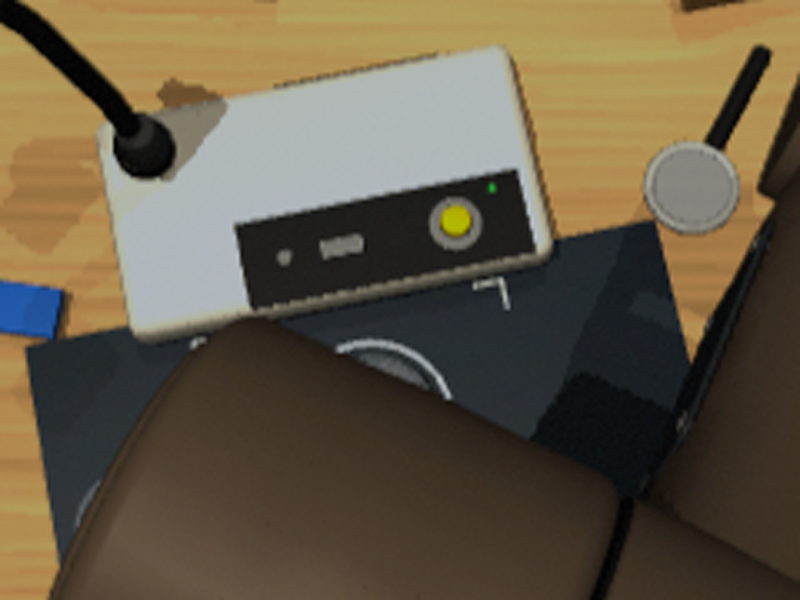

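View pics/side7.png

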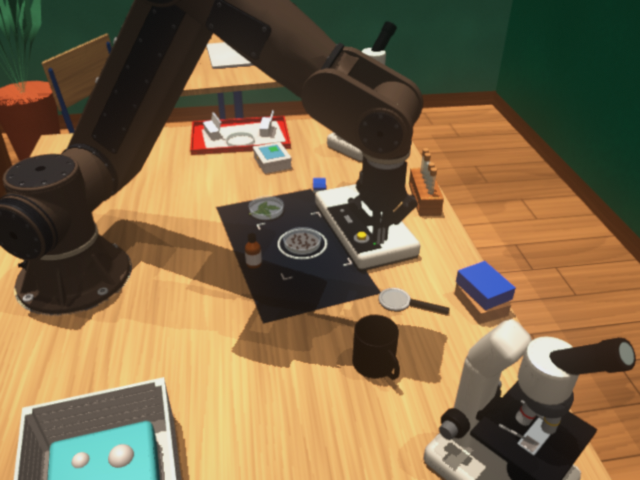

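The dish sits inside the circle at (302,242) in the side view. The button is back at its original position in the top crop, (456,221), and the bottle, leaves, mug and lens are where they were. The arm is clear.

```bash
python3 -c "
from cell import r
print(r.sign_off())"
```

```text
the job is handed in; nothing more can be done
None
```

I pushed the seed dish into the white circle with the half-open fingertips, then backed off. After that I shut the gripper, pressed the lamp button, let it spring back, and handed the job in at about 13 s of the 42 s allowed.

**Dish:** After the push, a rim fit in the wrist picture put the dish centre about 2 mm from the circle's centre; the limit is 10 mm. I made no new fit after the press. In the last side picture the dish is still inside the line, and the top camera's view of it was mostly blocked by the arm.

**Button:** It pushed back with 11.7 N at a fingertip height of 52 mm, which is full travel. In the last top picture it looks released.

**Everything else:** I saw no movement of the leaf dish, bottle, mug, magnifier or boxes, judging by eye rather than by measurement. The arm is clear, with wrist force near zero.

**Disagreement:** My first wrist reading put the dish about 4 mm too far along, because I took the middle of a tilted ellipse as its centre. The overlay showed the error, so I refitted the rim and pushed the last 4.7 mm. In the picture used for the final fit the arm was still settling, so only the dish-to-circle distance can be trusted, not the absolute positions.

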